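Put the mixed-up tube connectors back with their own kind

ROBOT

A 6-joint arm with a two-finger parallel gripper is mounted at the origin on the work surface. World frame = base frame: x ahead of the robot, y to its left, z up, the work surface at z = 0. Lengths are in mm, angles in rad, forces in N, time in s.
With the tool pointing down it reaches from about 300 to 750 mm from the base axis. Payload 8.5 kg.
Tool frame: the origin (TCP) lies at the very end of the fingers, on their centre line; the grasp point (between the pads) lies 19 mm behind it; x points along the fingers, y is the direction in which the jaws open and shut, and the axes are right-handed (so a half turn about x gives the same grasp; the last joint's range is limited). The gripper opens to 88 mm and grips with 3 to 60 N. Pads are 18 mm wide; open, the fingers measure 123 mm over their backs; the gripper's body (75 mm by 187 mm) begins 45 mm behind the grasp point.
Start: joints at [0.951, 0.381, 1.297, -0, 1.464, -0.215], TCP at [216.599, 505.535, 218.048] pointing down, gripper open.
Joint ranges: [-3.11, 3.11], [-0.89, 2.33], [0.22, 2.48], [-1.42, 4.56], [0.17, 2.85], [-2.88, 2.88]. Speed limits (rad/s): [2.39, 2.39, 3.14, 3.14, 3.14, 3.14].

INTERFACE

Orientations are given as a rotation vector (axis times angle).
In Python, from plant import sensors, cams, manip gives the robot as it stands.
- The arm moves only by the tool drive_tool, never from a script. Its argument "increments" is a list of rows, each an object of numbers: "dx", "dy", "dz": the shift along the tool's x, y, z in cm; "roll": the turn about the tool's x in rad; "grip": the finger opening in cm, from 0 to 8.81. In form: [{"dx": .., "dy": .., "dz": .., "roll": .., "grip": ..}, ...]. A call has exactly 10 rows; each row shifts and turns the commanded pose from where the row before left it, along the tool's axes as they then stand; what a row does not reach is not made up. A row lasts 1/8 s, in which the tool goes at most 62.5 mm and 10.7 degrees, less where a joint would pass 70% of its speed; a pose out of reach is approached as far as the arm can. A call is refused whole if a number of a shift passes 6.25 or a number of a turn 0.188, either way. A call with a gripper value outside its range is refused whole. The fingers move at their own pace and stop on an object; the grip force is fixed at half the most. Time passes only in rows, so rows that do not move let the fingers close, or fill a call up. It gives the time, the measured TCP pose, the force and the opening at its end, in the units of the state.
- sensors.state(): the state, without advancing time (a new reading comes with each control period).
- cams.read_camera(name): name is "side" or "top"; returns a dict with "frame" (400x640x3 uint8, red, green, blue), "range_z" (400x640 float32, mm along the optical axis (not along the pixel's ray), 0 where there is no reading), "fx", "fy", "cx", "cy" (pixels), "pose" (4x4, takes a point from camera to world coordinates). Camera axes: x right, y up, looking along -z (the intrinsics and any distortion apply to the point x, -y, -z); pixel columns grow to the right and rows downward; lengths in mm; the calibration is good to about 2 mm. A picture is of the moment at which its call begins.
- manip.sign_off(): hands the job in, once; it reports no verdict.
The state is a dict: "clock": time; "qpos": joint angles; "qd": joint speeds; "joint_torque": joint torques, N m; "tool_pos": TCP position; "orientation": TCP orientation; "wrist_force": force on the tool from outside, world axes, zero at the start; "moment": the same for the moment, N m; "grip_width": opening from 0.0 (shut) to 1.0 (fully open).
Only numpy, scipy, OpenCV 4.12 (cv2) and the standard library are available. Lean on these libraries where they do the work, as an engineer would, in place of code of your own. Each camera call takes 0.05 s, during which the arm holds its last target. There are 200 camera calls.

TASK

At this packing bench every one of the four loose aluminium tube connectors stands in a wrong tray: swap them round, using the empty rubber mat as a free spot, so that each stands flat in the middle of the dark bay of the tray whose fixed sample has the same shape as itself (they may be turned any way). Keep the connectors upright all the time, put only one in a bay, and leave the roll of tape where it is.

Things in the scene. Friction and masses are not known exactly. Their poses are not given: they have to be found in the camera images.
- disc: Loose round-foot aluminium tube connector, about 150 g: upright round socket, 32 mm diameter, 65 mm tall, dark bore on top; at its bottom a round flat foot, 58 mm across and 8 mm thick, centred under the socket. Origin: socket axis, underside; z up. Take it by the socket from above, 35 to 60 mm above the underside.
- square: Loose square-foot aluminium tube connector, about 150 g: upright round socket, 32 mm diameter, 65 mm tall, dark bore on top; at its bottom a square flat foot, 50 x 50 mm and 8 mm thick, centred under the socket. Origin: socket axis, underside; z up. Take it by the socket from above, 35 to 60 mm above the underside.
- tee: Loose two-armed (tee) aluminium tube connector, about 150 g: upright round socket, 32 mm diameter, 65 mm tall, dark bore on top; at its bottom a straight lying tube along its x axis, 72 mm long, 24 wide, 25 high, centred, so two arms stick out. Origin: socket axis, underside; z up. Take it by the socket from above, 35 to 60 mm above the underside.
- elbow: Loose one-armed (elbow) aluminium tube connector, about 150 g: upright round socket, 32 mm diameter, 65 mm tall, dark bore on top; at its bottom one lying tube arm along its +x axis, reaching 36 mm from the axis, 24 wide, 25 high. Origin: socket axis, underside; z up. Take it by the socket from above, 35 to 60 mm above the underside.
- tray_disc: Fixed cardboard tray, floor 3 mm, walls 12 mm high. In its far part a fixed round-foot sample, sized as the loose one (socket axis 83 mm along +x from the origin, top at 68 mm). Before it the bay: dark square pad, 95 mm, for one connector. Origin: middle of the bay at bench height (floor 3 mm higher); tray spans -52 to 118 mm in x, 55 mm to either side in y.
- tray_square: Fixed cardboard tray, floor 3 mm, walls 12 mm high. In its far part a fixed square-foot sample, sized as the loose one (socket axis 83 mm along +x from the origin, top at 68 mm). Before it the bay: dark square pad, 95 mm, for one connector. Origin: middle of the bay at bench height (floor 3 mm higher); tray spans -52 to 118 mm in x, 55 mm to either side in y.
- tray_tee: Fixed cardboard tray, floor 3 mm, walls 12 mm high. In its far part a fixed two-armed (tee) sample, sized as the loose one (socket axis 83 mm along +x from the origin, top at 68 mm). Before it the bay: dark square pad, 95 mm, for one connector. Origin: middle of the bay at bench height (floor 3 mm higher); tray spans -52 to 118 mm in x, 55 mm to either side in y.
- tray_elbow: Fixed cardboard tray, floor 3 mm, walls 12 mm high. In its far part a fixed one-armed (elbow) sample, sized as the loose one (socket axis 83 mm along +x from the origin, top at 68 mm). Before it the bay: dark square pad, 95 mm, for one connector. Origin: middle of the bay at bench height (floor 3 mm higher); tray spans -52 to 118 mm in x, 55 mm to either side in y.
- mat: Empty fixed dark rubber mat, 110 mm square and 3 mm thick, without walls, the free spot where a connector may be put for the time being. Origin: its centre at bench height, top 3 mm above.
- roll: Bystander: roll of yellow packing tape lying flat on a clipboard, 76 mm outside and 52 mm inside diameter, 40 mm high, origin at the centre of its underside. Not to be moved.

How it is judged:
By the outcome, as a careful person would: the job done as asked, in the order asked, and still so for the second after the job is handed in, with the robot touching nothing.
It also fails if it takes over 136 s, if anything falls off the work surface, if the arm or the gripper's body presses on something with over 40 N, if the wrist force passes 120 N, or if a joint passes its speed limit or range.

## Working session

There is one attempt and no reset: what is moved stays moved. The work goes in short steps, Python scripts to look and compute and a tool call to move; the robot and the scene stay as the last step left them, time stands still between calls to the robot, and variables do not carry over. Pictures are saved under pics/ and viewed, about 12 in all and at most 16, crops included, and the job is handed in when it is done.

Besides the shell and the picture viewer there is one more tool, called after "Call:" by a JSON object that holds its "api" and its "payload". drive_tool: Moves the arm, as the interface text tells. Its arguments: {"type":"object","properties":{"increments":{"type":"array","items":{"type":"object","properties":{"dx":{"type":"number"},"dy":{"type":"number"},"dz":{"type":"number"},"roll":{"type":"number"},"grip":{"type":"number"}}}}},"required":["increments"]}

```bash
mkdir -p pics; python3 - <<'E'
from plant import sensors, cams
import cv2,numpy as np
print(sensors.state())
for n in("side","top"):
    c=cams.read_camera(n); cv2.imwrite(f"pics/{n}0.png",c["frame"][:,:,::-1]); np.savez(f"pics/{n}0.npz",**c)
    print(n,c["fx"],c["fy"],c["cx"],c["cy"],c["pose"].round(3).tolist(),[k for k in c])
E
```

```text
{'clock': 0.0, 'qpos': array([ 9.50671327e-01,  3.81152682e-01,  1.29829995e+00,  7.94561563e-06,
        1.46360194e+00, -2.15303784e-01]), 'qd': array([-0.00077793,  0.00028493,  0.00162076, -0.00081515,  0.0001885 ,
        0.00033865]), 'joint_torque': array([-7.43158689e-04, -4.37933636e+01, -2.24552929e+01,  7.13881943e-02,
        3.52398923e-02, -1.29186983e-04]), 'tool_pos': array([216.4244933 , 505.2676165 , 217.44784257]), 'orientation': array([ 0.31652663,  1.54797152, -0.31863245]), 'wrist_force': array([-0.40092048,  0.06801318, -0.31129807]), 'moment': array([-0.05495942,  0.01563476,  0.00632356]), 'grip_width': 0.9994848788761044}
side 374.8782774078737 374.8782774078737 322.9440141832597 199.09706264811902 [[0.999, 0.015, -0.042, 516.5], [-0.04, 0.69, -0.723, -461.578], [0.018, 0.724, 0.69, 508.593], [0.0, 0.0, 0.0, 1.0]] ['frame', 'range_z', 'fx', 'fy', 'cx', 'cy', 'pose']
top 374.8205224875273 374.8205224875273 320.1399910070795 206.17702029383256 [[0.028, 0.993, -0.115, 465.459], [-0.999, 0.025, -0.025, -8.011], [-0.022, 0.116, 0.993, 779.011], [0.0, 0.0, 0.0, 1.0]] ['frame', 'range_z', 'fx', 'fy', 'cx', 'cy', 'pose']
```

View pics/top0.png

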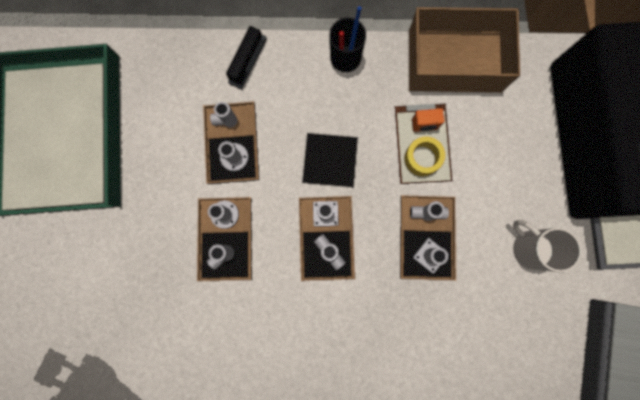

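View pics/side0.png

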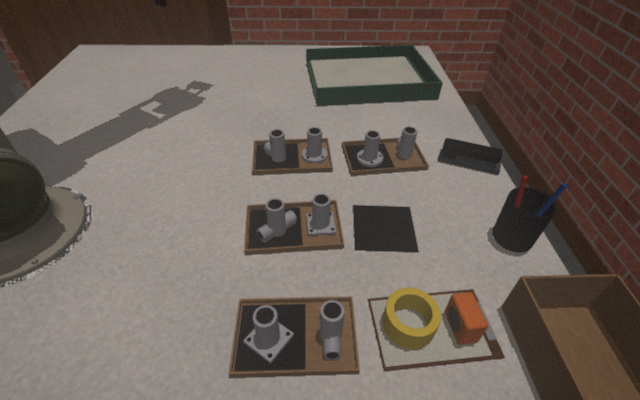

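```bash
cat > h.py <<'E'
import numpy as np,cv2
from scipy.spatial.transform import Rotation as R
def rays(c,uv):
    uv=np.atleast_2d(uv).astype(float)
    d=np.c_[(uv[:,0]-c["cx"])/c["fx"],-(uv[:,1]-c["cy"])/c["fy"],-np.ones(len(uv))]
    return c["pose"][:3,3],d@c["pose"][:3,:3].T
def plane(c,uv,z):
    o,d=rays(c,uv); return o+d*((z-o[2])/d[:,2])[:,None]
def cloud(c):
    h,w=c["range_z"].shape; v,u=np.mgrid[:h,:w]
    o,d=rays(c,np.c_[u.ravel(),v.ravel()]); return (o+d*c["range_z"].reshape(-1,1)).reshape(h,w,3)
def tops(c,z0=55,z1=80):
    P=cloud(c); m=((P[...,2]>z0)&(P[...,2]<z1)&(c["range_z"]>0)&(P[...,0]<650)&(P[...,0]>250)&(abs(P[...,1])<330)).astype(np.uint8)
    n,l,s,ce=cv2.connectedComponentsWithStats(m); out=[]
    for i in range(1,n):
        if s[i,4]>25: out.append((ce[i],s[i,4],P[l==i].mean(0),(P[l==i].max(0)+P[l==i].min(0))/2))
    return out
def darks(c,z=3):
    m=(c["frame"].max(2)<50).astype(np.uint8)
    m=cv2.morphologyEx(m,cv2.MORPH_CLOSE,np.ones((3,3)))
    for k in cv2.findContours(m,cv2.RETR_EXTERNAL,cv2.CHAIN_APPROX_NONE)[0]:
        if 1000<cv2.contourArea(k)<6000:
            p=plane(c,k[:,0],z)[:,:2].astype(np.float32); r=cv2.minAreaRect(p); yield k[:,0].mean(0),r
E
python3 - <<'E'
from h import *
np.set_printoptions(precision=1,suppress=True)
for n in("top","side"):
    c=dict(np.load(f"pics/{n}0.npz")); print(n)
    for t in tops(c): print("top",*t)
    for d in darks(c): print("dark",*d)
c=np.load("pics/top0.npz")["frame"]
cv2.imwrite("pics/crop0.png",cv2.resize(c[95:285,190:460,::-1],None,fx=2.9,fy=2.9,interpolation=cv2.INTER_CUBIC))
print(R.from_rotvec([0.31652663,1.54797152,-0.31863245]).as_matrix())
E
```

```text
top
top [227.5 154.7] 93 [644.7 193.6  66.9] [644.4 196.   63.6]
top [325.4 210.8] 219 [539.2  -0.6  68.7] [539.2  -0.7  64.6]
top [435.3 210.1] 242 [ 545.9 -208.7   68.2] [ 546.2 -209.4   64.5]
top [216.8 211.8] 237 [532.1 207.7  68. ] [531.9 209.1  63.8]
top [218.2 253.1] 247 [453.5 200.2  67.8] [453.7 201.1  64.1]
top [329.6 252.2] 218 [461.2 -10.6  69. ] [461.5 -11.2  68.8]
top [438.3 256. ] 252 [ 459.8 -213.6   68.2] [ 459.8 -214.7   64.3]
dark [593.2 350.7] ((284.5116882324219, -533.9157104492188), (29.530607223510742, 191.76055908203125), 81.43478393554688)
dark [224.3 254.6] ((449.974609375, 206.19793701171875), (90.08638000488281, 92.96914672851562), 3.437744617462158)
dark [326.6 254. ] ((457.1687316894531, -4.615196228027344), (89.85083770751953, 93.2305908203125), 3.4837124347686768)
dark [426.9 253.5] ((463.8331298828125, -209.64901733398438), (93.77306365966797, 89.98074340820312), 89.73532104492188)
dark [231.7 157.7] ((654.900634765625, 202.41896057128906), (88.9915771484375, 92.84790802001953), 5.897613525390625)
dark [329.8 159.7] ((655.3805541992188, -6.19266510009
[... 1180 characters left out ...]
074768066406, 63.48969268798828), 56.01094055175781)
dark [383.9 229.1] ((654.2041015625, -7.564521789550781), (107.21221160888672, 106.49124908447266), 86.25386047363281)
dark [ 18.6 197.7] ((-41.278404235839844, 110.36883544921875), (78.94026184082031, 267.609130859375), 29.362546920776367)
dark [472.8 155.7] ((888.6884765625, 209.5880889892578), (99.4150161743164, 126.83556365966797), 63.68765640258789)
dark [532.4 194.5] ((932.9221801757812, 152.43405151367188), (539.0209350585938, 162.400146484375), 89.40422058105469)
dark [380.1  63.4] ((718.4791259765625, 640.2625732421875), (368.98193359375, 347.4981384277344), 6.208188533782959)
[[-0.   0.4  0.9]
 [-0.   0.9 -0.4]
 [-1.  -0.  -0. ]]
```

View pics/crop0.png

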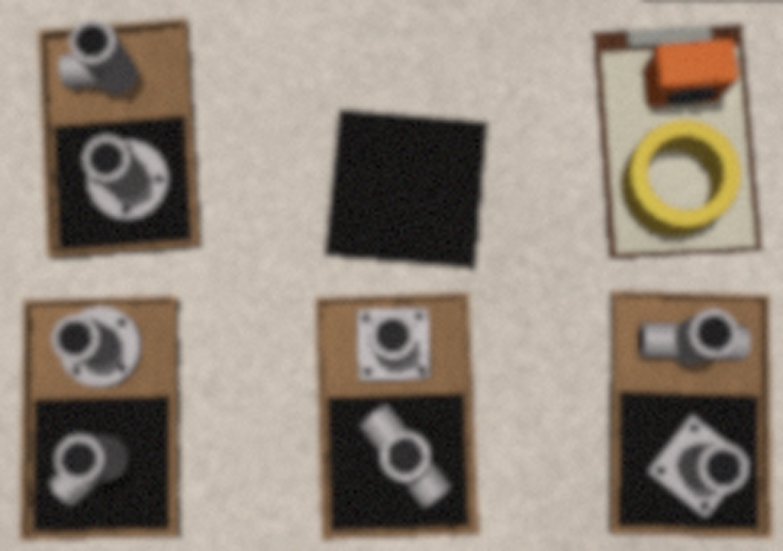

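```bash
sed -i 's/<650/<690/' h.py; python3 - <<'E'
from h import *
np.set_printoptions(precision=1,suppress=True)
for n in("top","side"):
    c=dict(np.load(f"pics/{n}0.npz")); print(n)
    for t in tops(c): print("top",*t)
m=R.from_rotvec([0.31652663,1.54797152,-0.31863245]).as_matrix(); print(np.arctan2(m[1,1],m[0,1])-np.pi/2, m.round(4))
E
```

```text
top
top [227.5 150.3] 235 [653.3 193.9  67.7] [654.3 195.1  63.6]
top [325.4 210.8] 219 [539.2  -0.6  68.7] [539.2  -0.7  64.6]
top [435.3 210.1] 242 [ 545.9 -208.7   68.2] [ 546.2 -209.4   64.5]
top [216.8 211.8] 237 [532.1 207.7  68. ] [531.9 209.1  63.8]
top [218.2 253.1] 247 [453.5 200.2  67.8] [453.7 201.1  64.1]
top [329.6 252.2] 218 [461.2 -10.6  69. ] [461.5 -11.2  68.8]
top [438.3 256. ] 252 [ 459.8 -213.6   68.2] [ 459.8 -214.7   64.3]
side
top [313.8 133.4] 159 [532.4 204.8  64.1] [532.8 208.6  62.6]
top [275.9 135.7] 164 [453.3 197.6  64.1] [453.2 201.   62. ]
top [371.8 136.5] 159 [653.4 191.2  64.5] [654.  194.6  61.9]
top [320.5 202.1] 265 [539.   -3.9  65. ] [539.1  -0.3  62.3]
top [274.2 206.9] 279 [461.1 -13.7  65. ] [460.5  -9.5  62.1]
top [331.4 313.1] 516 [ 545.7 -212.1   65.9] [ 546.1 -209.6   62.2]
top [264.4 318.4] 534 [ 459.5 -217.    65.9] [ 458.7 -214.6   62.3]
-0.4048218427637551 [[-0.   0.4  0.9]
 [-0.   0.9 -0.4]
 [-1.  -0.  -0. ]]
```

Call:
{"api": "drive_tool", "payload": {"increments": [{"roll":-0.135,"grip":6.5},{"roll":-0.135,"grip":6.5},{"roll":-0.135,"grip":6.5},{"dy":-3,"dz":4,"grip":6.5},{"dy":-4,"dz":4.5,"grip":6.5},{"dy":-4,"dz":4.5,"grip":6.5},{"dy":-4,"dz":4.5,"grip":6.5},{"dy":-4,"dz":4.5,"grip":6.5},{"dy":-4,"dz":4.5,"grip":6.5},{"dy":-3,"dz":4,"grip":6.5}]}}

```text
validation failed for argument at $.in...
```

Call:
{"api": "drive_tool", "payload": {"increments": [{"dx":0,"dy":0,"dz":0,"roll":-0.135,"grip":6.5},{"dx":0,"dy":0,"dz":0,"roll":-0.135,"grip":6.5},{"dx":0,"dy":0,"dz":0,"roll":-0.135,"grip":6.5},{"dx":0,"dy":-3,"dz":4,"roll":0,"grip":6.5},{"dx":0,"dy":-4,"dz":4.5,"roll":0,"grip":6.5},{"dx":0,"dy":-4,"dz":4.5,"roll":0,"grip":6.5},{"dx":0,"dy":-4,"dz":4.5,"roll":0,"grip":6.5},{"dx":0,"dy":-4,"dz":4.5,"roll":0,"grip":6.5},{"dx":0,"dy":-4,"dz":4.5,"roll":0,"grip":6.5},{"dx":0,"dy":-3,"dz":4,"roll":0,"grip":6.5}]}}

```text
clock: 1.35
tool_pos: [523.0, 243.7, 217.8]
orientation: [0.001, 1.571, -0.001]
wrist_force: [0.3, 1.2, -0.2]
grip_width: 0.734
```

Call:
{"api": "drive_tool", "payload": {"increments": [{"dx":1,"dy":-0.9,"dz":2.5,"roll":0,"grip":6.5},{"dx":1.5,"dy":-1,"dz":2.6,"roll":0,"grip":6.5},{"dx":1.5,"dy":-1,"dz":2.6,"roll":0,"grip":6.5},{"dx":1.5,"dy":-1,"dz":2.7,"roll":0,"grip":6.5},{"dx":1.5,"dy":-1,"dz":2.7,"roll":0,"grip":6.5},{"dx":1.8,"dy":0,"dz":0,"roll":0,"grip":6.5},{"dx":1,"dy":0,"dz":0,"roll":0,"grip":6.5},{"dx":0,"dy":0,"dz":0,"roll":0,"grip":6.5},{"dx":0,"dy":0,"dz":0,"roll":0,"grip":6.5},{"dx":0,"dy":0,"dz":0,"roll":0,"grip":6.5}]}}

```text
clock: 2.6
tool_pos: [652.8, 196.8, 120.9]
orientation: [-0.0, 1.569, 0.0]
wrist_force: [-1.6, 0.9, -0.7]
grip_width: 0.737
```

```bash
cat > look.py <<'E'
import sys
from h import *
from plant import cams,sensors
n,name,u0,v0,u1,v1=sys.argv[1],sys.argv[2],*map(int,sys.argv[3:7])
c=cams.read_camera(n); f=c["frame"][v0:v1,u0:u1,::-1]
s=min(780/f.shape[1],590/f.shape[0])
cv2.imwrite(f"pics/{name}.png",cv2.resize(f,None,fx=s,fy=s,interpolation=cv2.INTER_CUBIC)); np.savez(f"pics/{name}.npz",**c)
print(s,sensors.state()["tool_pos"].round(1))
E
python3 look.py side a1 220 20 460 200
```

```text
3.25 [652.8 196.8 120.8]
```

View pics/a1.png

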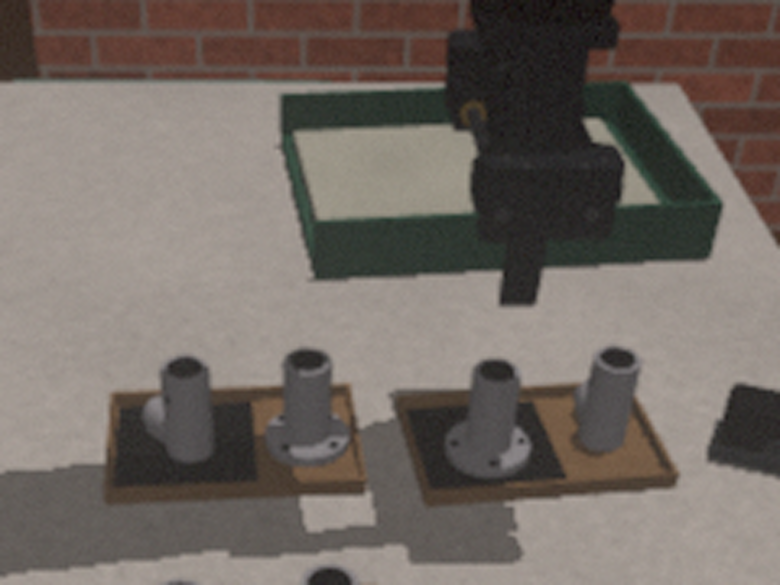

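Call:
{"api": "drive_tool", "payload": {"increments": [{"dx":1.5,"dy":-0.2,"dz":0.1,"roll":0,"grip":6.5},{"dx":1.5,"dy":0,"dz":0,"roll":0,"grip":6.5},{"dx":1.5,"dy":0,"dz":0,"roll":0,"grip":6.5},{"dx":1.5,"dy":0,"dz":0,"roll":0,"grip":6.5},{"dx":1.5,"dy":0,"dz":0,"roll":0,"grip":6.5},{"dx":1.2,"dy":0,"dz":0,"roll":0,"grip":6.5},{"dx":0,"dy":0,"dz":0,"roll":0,"grip":6.5},{"dx":0,"dy":0,"dz":0,"roll":0,"grip":3.0},{"dx":0,"dy":0,"dz":0,"roll":0,"grip":2.5},{"dx":0,"dy":0,"dz":0,"roll":0,"grip":2.5}]}}

```text
clock: 3.9
tool_pos: [653.9, 194.6, 33.5]
orientation: [-0.0, 1.57, 0.0]
wrist_force: [0.7, 1.8, 1.6]
grip_width: 0.42
```

Call:
{"api": "drive_tool", "payload": {"increments": [{"dx":0,"dy":0,"dz":0,"roll":0,"grip":2.5},{"dx":0,"dy":0,"dz":0,"roll":0,"grip":2.5},{"dx":0,"dy":0,"dz":0,"roll":0,"grip":2.5},{"dx":0,"dy":0,"dz":0,"roll":0,"grip":2.5},{"dx":0,"dy":0,"dz":0,"roll":0,"grip":2.5},{"dx":0,"dy":0,"dz":0,"roll":0,"grip":2.5},{"dx":0,"dy":0,"dz":0,"roll":0,"grip":2.5},{"dx":0,"dy":0,"dz":0,"roll":0,"grip":2.5},{"dx":-0.5,"dy":0,"dz":0,"roll":0,"grip":2.5},{"dx":-1,"dy":0,"dz":0,"roll":0,"grip":2.5}]}}

```text
clock: 5.15
tool_pos: [653.0, 194.2, 47.4]
orientation: [-0.001, 1.573, -0.001]
wrist_force: [0.3, 0.5, -2.0]
grip_width: 0.353
```

Call:
{"api": "drive_tool", "payload": {"increments": [{"dx":-2,"dy":0,"dz":0,"roll":0,"grip":2.5},{"dx":-2,"dy":-1,"dz":0,"roll":0,"grip":2.5},{"dx":0,"dy":-2.5,"dz":0,"roll":0,"grip":2.5},{"dx":0,"dy":-3.5,"dz":0,"roll":0,"grip":2.5},{"dx":0,"dy":-3.5,"dz":0,"roll":0,"grip":2.5},{"dx":0,"dy":-3.5,"dz":0,"roll":0,"grip":2.5},{"dx":0,"dy":-3,"dz":0.1,"roll":0,"grip":2.5},{"dx":0,"dy":-2,"dz":0.1,"roll":0,"grip":2.5},{"dx":0,"dy":-1.1,"dz":0,"roll":0,"grip":2.5},{"dx":0,"dy":0,"dz":0,"roll":0,"grip":2.5}]}}

```text
clock: 6.4
tool_pos: [655.6, -6.8, 87.9]
orientation: [0.0, 1.571, -0.0]
wrist_force: [-0.3, 0.2, -1.3]
grip_width: 0.352
```

Call:
{"api": "drive_tool", "payload": {"increments": [{"dx":0,"dy":0,"dz":0,"roll":0,"grip":2.5},{"dx":1,"dy":0,"dz":0,"roll":0,"grip":2.5},{"dx":1.2,"dy":0,"dz":0,"roll":0,"grip":2.5},{"dx":1.2,"dy":0,"dz":0,"roll":0,"grip":2.5},{"dx":0.8,"dy":0,"dz":0,"roll":0,"grip":2.5},{"dx":0.5,"dy":0,"dz":0,"roll":0,"grip":2.5},{"dx":0.4,"dy":0,"dz":0,"roll":0,"grip":2.5},{"dx":0.2,"dy":0,"dz":0,"roll":0,"grip":2.5},{"dx":0,"dy":0,"dz":0,"roll":0,"grip":2.5},{"dx":0,"dy":0,"dz":0,"roll":0,"grip":2.5}]}}

```text
clock: 7.65
tool_pos: [655.8, -6.4, 35.3]
orientation: [-0.0, 1.57, 0.0]
wrist_force: [0.1, -0.0, -1.0]
grip_width: 0.352
```

Call:
{"api": "drive_tool", "payload": {"increments": [{"dx":0.15,"dy":0,"dz":0,"roll":0,"grip":2.5},{"dx":0,"dy":0,"dz":0,"roll":0,"grip":2.5},{"dx":0,"dy":0,"dz":0,"roll":0,"grip":5},{"dx":0,"dy":0,"dz":0,"roll":0,"grip":6.5},{"dx":0,"dy":0,"dz":0,"roll":0,"grip":6.5},{"dx":0,"dy":0,"dz":0,"roll":0,"grip":6.5},{"dx":-1,"dy":0,"dz":0,"roll":0,"grip":6.5},{"dx":-2,"dy":0,"dz":0,"roll":0,"grip":6.5},{"dx":-3,"dy":0,"dz":0,"roll":0,"grip":6.5},{"dx":-3,"dy":0,"dz":0,"roll":0,"grip":6.5}]}}

```text
clock: 8.9
tool_pos: [655.7, -6.4, 125.2]
orientation: [-0.0, 1.57, 0.0]
wrist_force: [-0.2, 0.8, -0.6]
grip_width: 0.738
```

Call:
{"api": "drive_tool", "payload": {"increments": [{"dx":0,"dy":2,"dz":-2,"roll":0,"grip":6.5},{"dx":0,"dy":3,"dz":-3,"roll":0,"grip":6.5},{"dx":0,"dy":3.5,"dz":-3.5,"roll":0,"grip":6.5},{"dx":0,"dy":3.5,"dz":-3.5,"roll":0,"grip":6.5},{"dx":0,"dy":3.5,"dz":-3,"roll":0,"grip":6.5},{"dx":0,"dy":3,"dz":-3,"roll":0,"grip":6.5},{"dx":0,"dy":2.2,"dz":-2.2,"roll":0,"grip":6.5},{"dx":0,"dy":0,"dz":0,"roll":0,"grip":6.5},{"dx":0,"dy":0,"dz":0,"roll":0,"grip":6.5},{"dx":0,"dy":0,"dz":0,"roll":0,"grip":6.5}]}}

```text
clock: 10.15
tool_pos: [454.5, 199.9, 123.6]
orientation: [0.001, 1.57, -0.001]
wrist_force: [-0.5, 0.0, -0.1]
grip_width: 0.735
```

```bash
python3 look.py side a2 220 90 460 270
```

```text
3.25 [454.4 199.9 123.5]
```

View pics/a2.png

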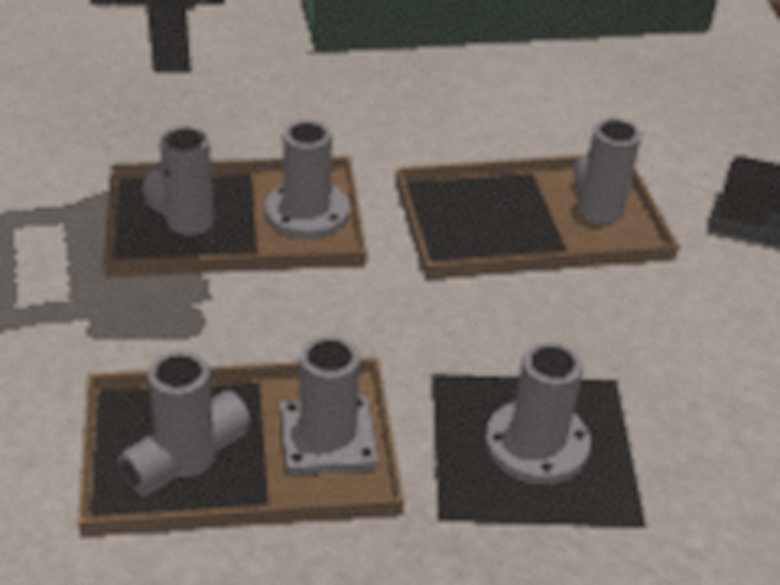

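Call:
{"api": "drive_tool", "payload": {"increments": [{"dx":1.5,"dy":0.1,"dz":-0.1,"roll":0,"grip":6.5},{"dx":1.5,"dy":0,"dz":0,"roll":0,"grip":6.5},{"dx":1.5,"dy":0,"dz":0,"roll":0,"grip":6.5},{"dx":1.5,"dy":0,"dz":0,"roll":0,"grip":6.5},{"dx":1.5,"dy":0,"dz":0,"roll":0,"grip":6.5},{"dx":1.4,"dy":0,"dz":0,"roll":0,"grip":6.5},{"dx":0,"dy":0,"dz":0,"roll":0,"grip":6.5},{"dx":0,"dy":0,"dz":0,"roll":0,"grip":3.0},{"dx":0,"dy":0,"dz":0,"roll":0,"grip":2.5},{"dx":0,"dy":0,"dz":0,"roll":0,"grip":2.5}]}}

```text
clock: 11.45
tool_pos: [452.8, 201.6, 34.9]
orientation: [-0.0, 1.57, 0.0]
wrist_force: [0.0, 0.5, 0.2]
grip_width: 0.422
```

Call:
{"api": "drive_tool", "payload": {"increments": [{"dx":0,"dy":0,"dz":0,"roll":0,"grip":2.5},{"dx":0,"dy":0,"dz":0,"roll":0,"grip":2.5},{"dx":0,"dy":0,"dz":0,"roll":0,"grip":2.5},{"dx":0,"dy":0,"dz":0,"roll":0,"grip":2.5},{"dx":-0.5,"dy":0,"dz":0,"roll":0,"grip":2.5},{"dx":-1.5,"dy":0,"dz":0,"roll":0,"grip":2.5},{"dx":-2,"dy":0,"dz":0,"roll":0,"grip":2.5},{"dx":-2,"dy":0,"dz":0,"roll":0,"grip":2.5},{"dx":-2,"dy":0,"dz":0,"roll":0,"grip":2.5},{"dx":-2,"dy":0,"dz":0,"roll":0,"grip":2.5}]}}

```text
clock: 12.7
tool_pos: [452.2, 201.3, 135.0]
orientation: [-0.001, 1.572, -0.0]
wrist_force: [0.0, 0.1, -0.5]
grip_width: 0.354
```

Call:
{"api": "drive_tool", "payload": {"increments": [{"dx":0,"dy":0,"dz":1,"roll":0,"grip":2.5},{"dx":0,"dy":0,"dz":2.5,"roll":0,"grip":2.5},{"dx":0,"dy":0,"dz":3.5,"roll":0,"grip":2.5},{"dx":0,"dy":0,"dz":4,"roll":0,"grip":2.5},{"dx":0,"dy":0,"dz":4,"roll":0,"grip":2.5},{"dx":0,"dy":0.1,"dz":3,"roll":0,"grip":2.5},{"dx":0,"dy":0,"dz":1.5,"roll":0,"grip":2.5},{"dx":0,"dy":0,"dz":0.7,"roll":0,"grip":2.5},{"dx":0,"dy":0,"dz":0,"roll":0,"grip":2.5},{"dx":0,"dy":0,"dz":0,"roll":0,"grip":2.5}]}}

```text
clock: 13.95
tool_pos: [654.1, 202.7, 134.4]
orientation: [-0.0, 1.571, 0.0]
wrist_force: [0.2, -0.6, -1.7]
grip_width: 0.348
```

Call:
{"api": "drive_tool", "payload": {"increments": [{"dx":1,"dy":0,"dz":0,"roll":0,"grip":2.5},{"dx":1.5,"dy":0,"dz":0,"roll":0,"grip":2.5},{"dx":1.5,"dy":0,"dz":0,"roll":0,"grip":2.5},{"dx":1.5,"dy":0,"dz":0,"roll":0,"grip":2.5},{"dx":1.5,"dy":0,"dz":0,"roll":0,"grip":2.5},{"dx":1,"dy":0,"dz":0,"roll":0,"grip":2.5},{"dx":0.8,"dy":0,"dz":0,"roll":0,"grip":2.5},{"dx":0.5,"dy":0,"dz":0,"roll":0,"grip":2.5},{"dx":0,"dy":0,"dz":0,"roll":0,"grip":2.5},{"dx":0,"dy":0,"dz":0,"roll":0,"grip":2.5}]}}

```text
clock: 15.2
tool_pos: [654.9, 202.7, 42.0]
orientation: [-0.0, 1.57, 0.0]
wrist_force: [-0.5, 0.3, -0.8]
grip_width: 0.349
```

Call:
{"api": "drive_tool", "payload": {"increments": [{"dx":0.4,"dy":0,"dz":0,"roll":0,"grip":2.5},{"dx":0.3,"dy":0,"dz":0,"roll":0,"grip":2.5},{"dx":0,"dy":0,"dz":0,"roll":0,"grip":2.5},{"dx":0,"dy":0,"dz":0,"roll":0,"grip":5},{"dx":0,"dy":0,"dz":0,"roll":0,"grip":6.5},{"dx":0,"dy":0,"dz":0,"roll":0,"grip":6.5},{"dx":0,"dy":0,"dz":0,"roll":0,"grip":6.5},{"dx":-2,"dy":0,"dz":0,"roll":0,"grip":6.5},{"dx":-3.5,"dy":0,"dz":0,"roll":0,"grip":6.5},{"dx":-3.5,"dy":0,"dz":0,"roll":0,"grip":6.5}]}}

```text
clock: 16.45
tool_pos: [654.6, 202.6, 125.5]
orientation: [-0.0, 1.571, 0.0]
wrist_force: [0.1, 0.5, 0.0]
grip_width: 0.742
```

Call:
{"api": "drive_tool", "payload": {"increments": [{"dx":0,"dy":-1.5,"dz":0,"roll":0,"grip":6.5},{"dx":0,"dy":-3,"dz":0,"roll":0,"grip":6.5},{"dx":0,"dy":-4,"dz":0,"roll":0,"grip":6.5},{"dx":0,"dy":-4,"dz":0,"roll":0,"grip":6.5},{"dx":0,"dy":-4,"dz":0,"roll":0,"grip":6.5},{"dx":0,"dy":-3,"dz":0,"roll":0,"grip":6.5},{"dx":0,"dy":-1.4,"dz":0,"roll":0,"grip":6.5},{"dx":0,"dy":0,"dz":0,"roll":0,"grip":6.5},{"dx":0,"dy":0,"dz":0,"roll":0,"grip":6.5},{"dx":0,"dy":0,"dz":0,"roll":0,"grip":6.5}]}}

```text
clock: 17.7
tool_pos: [654.7, -5.2, 124.5]
orientation: [-0.001, 1.571, 0.001]
wrist_force: [-0.4, -0.1, 0.6]
grip_width: 0.738
```

```bash
python3 look.py side a3 220 70 460 270; python3 -c "
from h import *
c=dict(np.load('pics/a3.npz'))
for t in tops(c): print(t[3].round(1),t[0].round())"
```

```text
2.95 [654.7  -5.4 124.5]
[532.9 208.2  61.7] [314. 133.]
[654.7 202.6  61.9] [372. 135.]
[ 5.391e+02 -3.000e-01  6.210e+01] [320. 202.]
[656.   -7.4  62.2] [389. 204.]
[460.6  -9.9  61.8] [274. 207.]
[ 546.1 -209.3   62.8] [331. 313.]
[ 458.9 -214.5   62.3] [264. 318.]
```

View pics/a3.png

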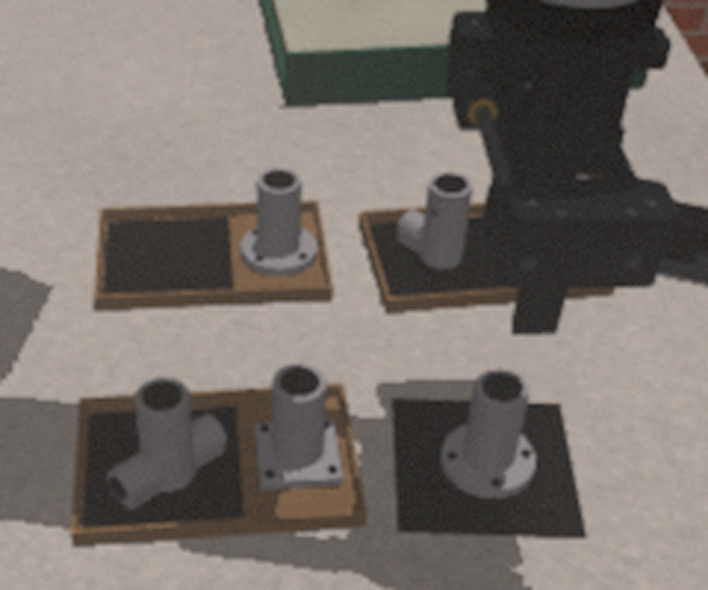

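Call:
{"api": "drive_tool", "payload": {"increments": [{"dx":1.5,"dy":-0.2,"dz":0.1,"roll":0,"grip":6.5},{"dx":1.5,"dy":0,"dz":0,"roll":0,"grip":6.5},{"dx":1.5,"dy":0,"dz":0,"roll":0,"grip":6.5},{"dx":1.5,"dy":0,"dz":0,"roll":0,"grip":6.5},{"dx":1.5,"dy":0,"dz":0,"roll":0,"grip":6.5},{"dx":1.5,"dy":0,"dz":0,"roll":0,"grip":6.5},{"dx":0,"dy":0,"dz":0,"roll":0,"grip":6.5},{"dx":0,"dy":0,"dz":0,"roll":0,"grip":3.0},{"dx":0,"dy":0,"dz":0,"roll":0,"grip":2.5},{"dx":0,"dy":0,"dz":0,"roll":0,"grip":2.5}]}}

```text
clock: 19.0
tool_pos: [655.9, -8.4, 35.0]
orientation: [-0.0, 1.57, 0.0]
wrist_force: [-0.2, 0.8, 0.7]
grip_width: 0.421
```

Call:
{"api": "drive_tool", "payload": {"increments": [{"dx":0,"dy":0,"dz":0,"roll":0,"grip":2.5},{"dx":0,"dy":0,"dz":0,"roll":0,"grip":2.5},{"dx":0,"dy":0,"dz":0,"roll":0,"grip":2.5},{"dx":0,"dy":0,"dz":0,"roll":0,"grip":2.5},{"dx":-0.5,"dy":0,"dz":0,"roll":0,"grip":2.5},{"dx":-1.5,"dy":0,"dz":0,"roll":0,"grip":2.5},{"dx":-2,"dy":0,"dz":0,"roll":0,"grip":2.5},{"dx":-2,"dy":0,"dz":0,"roll":0,"grip":2.5},{"dx":-2,"dy":0,"dz":0,"roll":0,"grip":2.5},{"dx":-2,"dy":0,"dz":0,"roll":0,"grip":2.5}]}}

```text
clock: 20.25
tool_pos: [655.6, -8.6, 136.0]
orientation: [-0.0, 1.571, -0.0]
wrist_force: [-0.8, 0.4, -2.6]
grip_width: 0.354
```

Call:
{"api": "drive_tool", "payload": {"increments": [{"dx":0,"dy":1.5,"dz":-1.5,"roll":0,"grip":2.5},{"dx":0,"dy":2.5,"dz":-2.5,"roll":0,"grip":2.5},{"dx":0,"dy":3.5,"dz":-3.5,"roll":0,"grip":2.5},{"dx":0,"dy":4,"dz":-3.5,"roll":0,"grip":2.5},{"dx":0,"dy":4,"dz":-3.5,"roll":0,"grip":2.5},{"dx":0,"dy":3,"dz":-3,"roll":0,"grip":2.5},{"dx":0,"dy":2,"dz":-2,"roll":0,"grip":2.5},{"dx":0,"dy":1,"dz":-1.1,"roll":0,"grip":2.5},{"dx":0,"dy":0,"dz":0,"roll":0,"grip":2.5},{"dx":0,"dy":0,"dz":0,"roll":0,"grip":2.5}]}}

```text
clock: 21.5
tool_pos: [450.5, 206.0, 134.7]
orientation: [0.0, 1.57, -0.001]
wrist_force: [-1.1, -0.0, -1.5]
grip_width: 0.353
```

Call:
{"api": "drive_tool", "payload": {"increments": [{"dx":1,"dy":0,"dz":0,"roll":0,"grip":2.5},{"dx":1.5,"dy":0,"dz":0,"roll":0,"grip":2.5},{"dx":1.5,"dy":0,"dz":0,"roll":0,"grip":2.5},{"dx":1.5,"dy":0,"dz":0,"roll":0,"grip":2.5},{"dx":1.5,"dy":0,"dz":0,"roll":0,"grip":2.5},{"dx":1,"dy":0,"dz":0,"roll":0,"grip":2.5},{"dx":0.8,"dy":0,"dz":0,"roll":0,"grip":2.5},{"dx":0.5,"dy":0,"dz":0,"roll":0,"grip":2.5},{"dx":0,"dy":0,"dz":0,"roll":0,"grip":2.5},{"dx":0,"dy":0,"dz":0,"roll":0,"grip":2.5}]}}

```text
clock: 22.75
tool_pos: [449.9, 206.6, 41.8]
orientation: [-0.0, 1.57, 0.0]
wrist_force: [0.9, 0.1, -2.3]
grip_width: 0.354
```

Call:
{"api": "drive_tool", "payload": {"increments": [{"dx":0.4,"dy":0,"dz":0,"roll":0,"grip":2.5},{"dx":0.3,"dy":0,"dz":0,"roll":0,"grip":2.5},{"dx":0,"dy":0,"dz":0,"roll":0,"grip":2.5},{"dx":0,"dy":0,"dz":0,"roll":0,"grip":5},{"dx":0,"dy":0,"dz":0,"roll":0,"grip":6.5},{"dx":0,"dy":0,"dz":0,"roll":0,"grip":6.5},{"dx":0,"dy":0,"dz":0,"roll":0,"grip":6.5},{"dx":-2,"dy":0,"dz":0,"roll":0,"grip":6.5},{"dx":-3.5,"dy":0,"dz":0,"roll":0,"grip":6.5},{"dx":-3.5,"dy":0,"dz":0,"roll":0,"grip":6.5}]}}

```text
clock: 24.0
tool_pos: [449.5, 206.5, 125.5]
orientation: [-0.0, 1.571, 0.0]
wrist_force: [-0.0, -0.3, 0.0]
grip_width: 0.738
```

Call:
{"api": "drive_tool", "payload": {"increments": [{"dx":0,"dy":-1.5,"dz":0,"roll":0,"grip":6.5},{"dx":0,"dy":-3,"dz":0.2,"roll":0,"grip":6.5},{"dx":0,"dy":-4,"dz":0.2,"roll":0,"grip":6.5},{"dx":0,"dy":-4,"dz":0.2,"roll":0,"grip":6.5},{"dx":0,"dy":-4,"dz":0.2,"roll":0,"grip":6.5},{"dx":0,"dy":-3,"dz":0.3,"roll":0,"grip":6.5},{"dx":0,"dy":-2.2,"dz":0,"roll":0,"grip":6.5},{"dx":0,"dy":0,"dz":0,"roll":0,"grip":6.5},{"dx":0,"dy":0,"dz":0,"roll":0,"grip":6.5},{"dx":0,"dy":0,"dz":0,"roll":0,"grip":6.5}]}}

```text
clock: 25.25
tool_pos: [460.5, -9.7, 124.4]
orientation: [-0.001, 1.571, 0.001]
wrist_force: [-0.3, 0.2, 0.7]
grip_width: 0.735
```

```bash
python3 look.py side a4 220 70 460 270; python3 -c "
from h import *
c=dict(np.load('pics/a4.npz'))
for t in tops(c): print(t[3].round(1),t[0].round())"
```

```text
2.95 [460.5  -9.7 124.4]
[532.9 207.9  61.9] [314. 133.]
[654.5 202.5  61.9] [372. 135.]
[ 5.392e+02 -3.000e-01  6.210e+01] [321. 202.]
[460.6  -9.7  61.9] [274. 207.]
[ 546.1 -209.3   62.5] [331. 313.]
[ 459.  -214.7   62. ] [264. 318.]
```

View pics/a4.png

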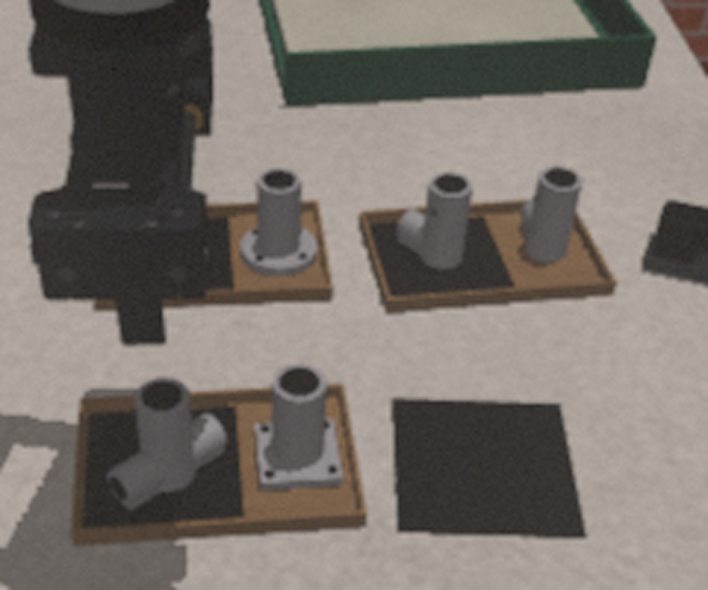

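Call:
{"api": "drive_tool", "payload": {"increments": [{"dx":1.5,"dy":0,"dz":0,"roll":0,"grip":6.5},{"dx":1.5,"dy":0,"dz":0,"roll":0,"grip":6.5},{"dx":1.5,"dy":0,"dz":0,"roll":0,"grip":6.5},{"dx":1.5,"dy":0,"dz":0,"roll":0,"grip":6.5},{"dx":1.5,"dy":0,"dz":0,"roll":0,"grip":6.5},{"dx":1.4,"dy":0,"dz":0,"roll":0,"grip":6.5},{"dx":0,"dy":0,"dz":0,"roll":0,"grip":6.5},{"dx":0,"dy":0,"dz":0,"roll":0,"grip":3.0},{"dx":0,"dy":0,"dz":0,"roll":0,"grip":2.5},{"dx":0,"dy":0,"dz":0,"roll":0,"grip":2.5}]}}

```text
clock: 26.55
tool_pos: [460.9, -10.4, 35.9]
orientation: [-0.0, 1.57, 0.0]
wrist_force: [-0.2, 0.6, -0.4]
grip_width: 0.422
```

Call:
{"api": "drive_tool", "payload": {"increments": [{"dx":0,"dy":0,"dz":0,"roll":0,"grip":2.5},{"dx":0,"dy":0,"dz":0,"roll":0,"grip":2.5},{"dx":0,"dy":0,"dz":0,"roll":0,"grip":2.5},{"dx":0,"dy":0,"dz":0,"roll":0,"grip":2.5},{"dx":-0.5,"dy":0,"dz":0,"roll":0,"grip":2.5},{"dx":-1.5,"dy":0,"dz":0,"roll":0,"grip":2.5},{"dx":-2,"dy":0,"dz":0,"roll":0,"grip":2.5},{"dx":-2,"dy":0,"dz":0,"roll":0,"grip":2.5},{"dx":-2,"dy":0,"dz":0,"roll":0,"grip":2.5},{"dx":-2,"dy":0,"dz":0,"roll":0,"grip":2.5}]}}

```text
clock: 27.8
tool_pos: [460.3, -10.4, 136.1]
orientation: [-0.0, 1.572, 0.0]
wrist_force: [0.1, -0.4, -1.9]
grip_width: 0.354
```

To the mat (655, -7).

Call:
{"api": "drive_tool", "payload": {"increments": [{"dx":0,"dy":0,"dz":1,"roll":0,"grip":2.5},{"dx":0,"dy":0,"dz":2.5,"roll":0,"grip":2.5},{"dx":0,"dy":0,"dz":3.5,"roll":0,"grip":2.5},{"dx":0,"dy":0,"dz":4,"roll":0,"grip":2.5},{"dx":0,"dy":0.2,"dz":4,"roll":0,"grip":2.5},{"dx":0,"dy":0.2,"dz":2.5,"roll":0,"grip":2.5},{"dx":0,"dy":0,"dz":1.3,"roll":0,"grip":2.5},{"dx":0,"dy":0,"dz":0.6,"roll":0,"grip":2.5},{"dx":0,"dy":0,"dz":0,"roll":0,"grip":2.5},{"dx":0,"dy":0,"dz":0,"roll":0,"grip":2.5}]}}

```text
clock: 29.05
tool_pos: [654.3, -6.4, 135.4]
orientation: [-0.0, 1.571, 0.0]
wrist_force: [0.8, -0.5, -1.5]
grip_width: 0.353
```

Call:
{"api": "drive_tool", "payload": {"increments": [{"dx":1,"dy":0,"dz":0,"roll":0,"grip":2.5},{"dx":1.5,"dy":0,"dz":0,"roll":0,"grip":2.5},{"dx":1.5,"dy":0,"dz":0,"roll":0,"grip":2.5},{"dx":1.5,"dy":0,"dz":0,"roll":0,"grip":2.5},{"dx":1.5,"dy":0,"dz":0,"roll":0,"grip":2.5},{"dx":1,"dy":0,"dz":0,"roll":0,"grip":2.5},{"dx":0.8,"dy":0,"dz":0,"roll":0,"grip":2.5},{"dx":0.5,"dy":0,"dz":0,"roll":0,"grip":2.5},{"dx":0,"dy":0,"dz":0,"roll":0,"grip":2.5},{"dx":0,"dy":0,"dz":0,"roll":0,"grip":2.5}]}}

```text
clock: 30.3
tool_pos: [654.9, -6.4, 43.0]
orientation: [-0.0, 1.57, 0.0]
wrist_force: [-1.1, -0.7, -1.5]
grip_width: 0.346
```

Call:
{"api": "drive_tool", "payload": {"increments": [{"dx":0.4,"dy":0,"dz":0,"roll":0,"grip":2.5},{"dx":0.3,"dy":0,"dz":0,"roll":0,"grip":2.5},{"dx":0,"dy":0,"dz":0,"roll":0,"grip":2.5},{"dx":0,"dy":0,"dz":0,"roll":0,"grip":5},{"dx":0,"dy":0,"dz":0,"roll":0,"grip":6.5},{"dx":0,"dy":0,"dz":0,"roll":0,"grip":6.5},{"dx":0,"dy":0,"dz":0,"roll":0,"grip":6.5},{"dx":-2,"dy":0,"dz":0,"roll":0,"grip":6.5},{"dx":-3.5,"dy":0,"dz":0,"roll":0,"grip":6.5},{"dx":-3.5,"dy":0,"dz":0,"roll":0,"grip":6.5}]}}

```text
clock: 31.55
tool_pos: [654.6, -6.4, 126.4]
orientation: [-0.0, 1.571, 0.0]
wrist_force: [-0.4, -0.4, 0.6]
grip_width: 0.734
```

Call:
{"api": "drive_tool", "payload": {"increments": [{"dx":0,"dy":-2,"dz":-2,"roll":0,"grip":6.5},{"dx":0,"dy":-3,"dz":-3,"roll":0,"grip":6.5},{"dx":0,"dy":-3.5,"dz":-3.5,"roll":0,"grip":6.5},{"dx":0,"dy":-3.5,"dz":-3.5,"roll":0,"grip":6.5},{"dx":0,"dy":-3.5,"dz":-3,"roll":0,"grip":6.5},{"dx":0,"dy":-3,"dz":-2.5,"roll":0,"grip":6.5},{"dx":0,"dy":-2.3,"dz":-2.1,"roll":0,"grip":6.5},{"dx":0,"dy":0,"dz":0,"roll":0,"grip":6.5},{"dx":0,"dy":0,"dz":0,"roll":0,"grip":6.5},{"dx":0,"dy":0,"dz":0,"roll":0,"grip":6.5}]}}

```text
clock: 32.8
tool_pos: [459.3, -213.7, 125.5]
orientation: [-0.001, 1.571, 0.001]
wrist_force: [0.7, -0.5, 0.5]
grip_width: 0.738
```

```bash
python3 look.py top a5 190 95 460 285; python3 -c "
from h import *
c=dict(np.load('pics/a5.npz'))
for t in tops(c): print(t[3].round(1),t[0].round())
for t in darks(c): print(np.round(t[1][0],1),np.round(t[1][1]))"
```

```text
2.888888888888889 [ 459.2 -213.7  125.5]
[654.6 202.1  63.9] [224. 150.]
[654.9  -6.6  63.6] [330. 152.]
[539.2  -0.8  64.1] [325. 211.]
[ 546.2 -209.9   64. ] [435. 210.]
[531.9 209.1  63.6] [217. 212.]
[449.8 204.7  64.1] [216. 255.]
[450.3 206.3] [88. 92.]
[457.4  -4.7] [89. 93.]
[ 492.1 -281. ] [113. 272.]
[654.8 202.4] [88. 93.]
[655.   -6.2] [103. 103.]
[723.4 464.7] [356.  25.]
[881.8 184.5] [ 44. 135.]
[914.  -38.5] [123.  73.]
```

View pics/a5.png

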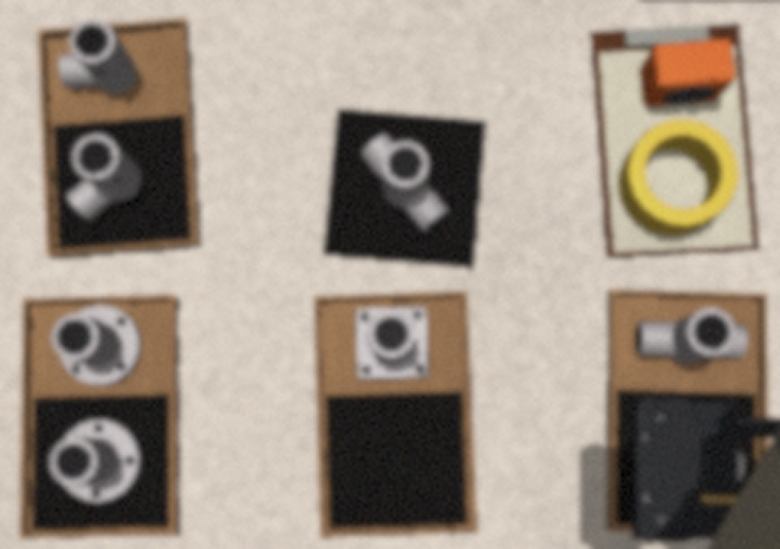

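Call:
{"api": "drive_tool", "payload": {"increments": [{"dx":1.5,"dy":-0.1,"dz":0,"roll":0,"grip":6.5},{"dx":1.5,"dy":0,"dz":0,"roll":0,"grip":6.5},{"dx":1.5,"dy":0,"dz":0,"roll":0,"grip":6.5},{"dx":1.5,"dy":0,"dz":0,"roll":0,"grip":6.5},{"dx":1.5,"dy":0,"dz":0,"roll":0,"grip":6.5},{"dx":1.5,"dy":0,"dz":0,"roll":0,"grip":6.5},{"dx":0,"dy":0,"dz":0,"roll":0,"grip":6.5},{"dx":0,"dy":0,"dz":0,"roll":0,"grip":3.0},{"dx":0,"dy":0,"dz":0,"roll":0,"grip":2.5},{"dx":0,"dy":0,"dz":0,"roll":0,"grip":2.5}]}}

```text
clock: 34.1
tool_pos: [458.9, -215.5, 35.9]
orientation: [-0.001, 1.57, -0.0]
wrist_force: [0.2, 0.0, 0.2]
grip_width: 0.423
```

Call:
{"api": "drive_tool", "payload": {"increments": [{"dx":0,"dy":0,"dz":0,"roll":0,"grip":2.5},{"dx":0,"dy":0,"dz":0,"roll":0,"grip":2.5},{"dx":0,"dy":0,"dz":0,"roll":0,"grip":2.5},{"dx":0,"dy":0,"dz":0,"roll":0,"grip":2.5},{"dx":-0.5,"dy":0,"dz":0,"roll":0,"grip":2.5},{"dx":-1.5,"dy":0,"dz":0,"roll":0,"grip":2.5},{"dx":-2,"dy":0,"dz":0,"roll":0,"grip":2.5},{"dx":-2,"dy":0,"dz":0,"roll":0,"grip":2.5},{"dx":-2,"dy":0,"dz":0,"roll":0,"grip":2.5},{"dx":-2,"dy":0,"dz":0,"roll":0,"grip":2.5}]}}

```text
clock: 35.35
tool_pos: [458.4, -215.4, 136.0]
orientation: [0.0, 1.572, 0.0]
wrist_force: [-0.2, -0.7, -1.6]
grip_width: 0.351
```

Call:
{"api": "drive_tool", "payload": {"increments": [{"dx":0,"dy":1.2,"dz":0,"roll":0,"grip":2.5},{"dx":0,"dy":2.5,"dz":0,"roll":0,"grip":2.5},{"dx":0,"dy":3.5,"dz":0,"roll":0,"grip":2.5},{"dx":0,"dy":4,"dz":-0.1,"roll":0,"grip":2.5},{"dx":0,"dy":4,"dz":0,"roll":0,"grip":2.5},{"dx":0,"dy":3,"dz":0,"roll":0,"grip":2.5},{"dx":0,"dy":2,"dz":0,"roll":0,"grip":2.5},{"dx":0,"dy":0.9,"dz":0,"roll":0,"grip":2.5},{"dx":0,"dy":0,"dz":0,"roll":0,"grip":2.5},{"dx":0,"dy":0,"dz":0,"roll":0,"grip":2.5}]}}

```text
clock: 36.6
tool_pos: [457.7, -4.9, 135.3]
orientation: [0.0, 1.571, -0.0]
wrist_force: [0.5, -0.1, -1.8]
grip_width: 0.347
```

Call:
{"api": "drive_tool", "payload": {"increments": [{"dx":1,"dy":0,"dz":0,"roll":0,"grip":2.5},{"dx":1.5,"dy":0,"dz":0,"roll":0,"grip":2.5},{"dx":1.5,"dy":0,"dz":0,"roll":0,"grip":2.5},{"dx":1.5,"dy":0,"dz":0,"roll":0,"grip":2.5},{"dx":1.5,"dy":0,"dz":0,"roll":0,"grip":2.5},{"dx":1,"dy":0,"dz":0,"roll":0,"grip":2.5},{"dx":0.8,"dy":0,"dz":0,"roll":0,"grip":2.5},{"dx":0.5,"dy":0,"dz":0,"roll":0,"grip":2.5},{"dx":0,"dy":0,"dz":0,"roll":0,"grip":2.5},{"dx":0,"dy":0,"dz":0,"roll":0,"grip":2.5}]}}

```text
clock: 37.85
tool_pos: [457.9, -4.4, 42.8]
orientation: [-0.0, 1.57, 0.0]
wrist_force: [-0.2, -0.4, -2.1]
grip_width: 0.351
```

Lower, release, then to the tee (655, -6.6): +19.7 cm in x.

Call:
{"api": "drive_tool", "payload": {"increments": [{"dx":0.4,"dy":0,"dz":0,"roll":0,"grip":2.5},{"dx":0.3,"dy":0,"dz":0,"roll":0,"grip":2.5},{"dx":0,"dy":0,"dz":0,"roll":0,"grip":2.5},{"dx":0,"dy":0,"dz":0,"roll":0,"grip":5},{"dx":0,"dy":0,"dz":0,"roll":0,"grip":6.5},{"dx":0,"dy":0,"dz":0,"roll":0,"grip":6.5},{"dx":0,"dy":0,"dz":0,"roll":0,"grip":6.5},{"dx":-2,"dy":0,"dz":0,"roll":0,"grip":6.5},{"dx":-3.5,"dy":0,"dz":0,"roll":0,"grip":6.5},{"dx":-3.5,"dy":0,"dz":0,"roll":0,"grip":6.5}]}}

```text
clock: 39.1
tool_pos: [457.5, -4.4, 126.5]
orientation: [-0.0, 1.571, 0.0]
wrist_force: [0.2, 0.4, 0.1]
grip_width: 0.737
```

Call:
{"api": "drive_tool", "payload": {"increments": [{"dx":0,"dy":0,"dz":1.5,"roll":0,"grip":6.5},{"dx":0,"dy":0,"dz":3,"roll":0,"grip":6.5},{"dx":0,"dy":0,"dz":4,"roll":0,"grip":6.5},{"dx":0,"dy":-0.2,"dz":4,"roll":0,"grip":6.5},{"dx":0,"dy":0,"dz":3.5,"roll":0,"grip":6.5},{"dx":0,"dy":0,"dz":2.5,"roll":0,"grip":6.5},{"dx":0,"dy":0,"dz":1.3,"roll":0,"grip":6.5},{"dx":0,"dy":0,"dz":0,"roll":0,"grip":6.5},{"dx":0,"dy":0,"dz":0,"roll":0,"grip":6.5},{"dx":0,"dy":0,"dz":0,"roll":0,"grip":6.5}]}}

```text
clock: 40.35
tool_pos: [655.2, -6.3, 125.8]
orientation: [-0.0, 1.571, 0.0]
wrist_force: [-0.1, 0.2, -0.5]
grip_width: 0.736
```

```bash
python3 look.py side a6 220 90 460 390; python3 -c "
from h import *
c=dict(np.load('pics/a6.npz'))
for t in tops(c): print(t[3].round(1),t[0].round())
for t in darks(c): print(np.round(t[1][0],1),np.round(t[1][1]))"
```

```text
1.9666666666666666 [655.3  -6.4 125.8]
[450.  204.3  62.1] [275. 135.]
[532.9 208.9  61.9] [314. 133.]
[654.6 202.8  62.1] [372. 135.]
[539.2  -0.6  62. ] [320. 202.]
[654.2  -6.6  62. ] [388. 204.]
[458.1  -6.   62.5] [273. 205.]
[ 546.1 -209.4   62.4] [331. 313.]
[ 463.9 -208.3] [95. 90.]
[648.3  -7.1] [107.  95.]
[924.   14.5] [198.  86.]
[1058.6 1121.8] [547. 360.]
```

View pics/a6.png

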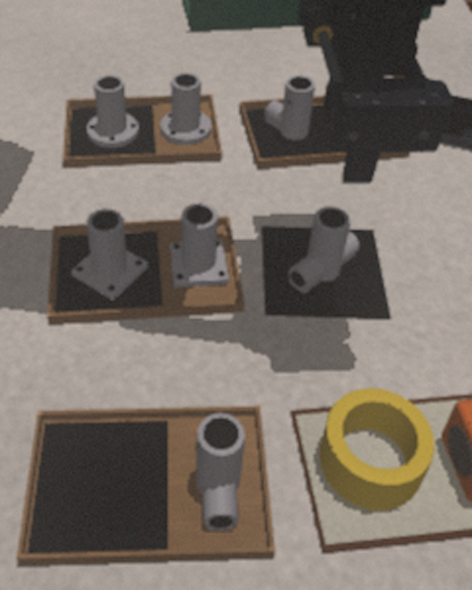

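Call:
{"api": "drive_tool", "payload": {"increments": [{"dx":1.5,"dy":0,"dz":0,"roll":0,"grip":6.5},{"dx":1.5,"dy":0,"dz":0,"roll":0,"grip":6.5},{"dx":1.5,"dy":0,"dz":0,"roll":0,"grip":6.5},{"dx":1.5,"dy":0,"dz":0,"roll":0,"grip":6.5},{"dx":1.5,"dy":0,"dz":0,"roll":0,"grip":6.5},{"dx":1.5,"dy":0,"dz":0,"roll":0,"grip":6.5},{"dx":0,"dy":0,"dz":0,"roll":0,"grip":6.5},{"dx":0,"dy":0,"dz":0,"roll":0,"grip":3.0},{"dx":0,"dy":0,"dz":0,"roll":0,"grip":2.5},{"dx":0,"dy":0,"dz":0,"roll":0,"grip":2.5}]}}

```text
clock: 41.65
tool_pos: [655.9, -6.4, 36.0]
orientation: [-0.0, 1.57, 0.0]
wrist_force: [0.4, 0.1, 0.4]
grip_width: 0.42
```

Call:
{"api": "drive_tool", "payload": {"increments": [{"dx":0,"dy":0,"dz":0,"roll":0,"grip":2.5},{"dx":0,"dy":0,"dz":0,"roll":0,"grip":2.5},{"dx":0,"dy":0,"dz":0,"roll":0,"grip":2.5},{"dx":0,"dy":0,"dz":0,"roll":0,"grip":2.5},{"dx":-0.5,"dy":0,"dz":0,"roll":0,"grip":2.5},{"dx":-1.5,"dy":0,"dz":0,"roll":0,"grip":2.5},{"dx":-2,"dy":0,"dz":0,"roll":0,"grip":2.5},{"dx":-2,"dy":0,"dz":0,"roll":0,"grip":2.5},{"dx":-2,"dy":0,"dz":0,"roll":0,"grip":2.5},{"dx":-2,"dy":0,"dz":0,"roll":0,"grip":2.5}]}}

```text
clock: 42.9
tool_pos: [655.6, -6.5, 137.1]
orientation: [-0.0, 1.57, -0.0]
wrist_force: [0.5, 1.1, -1.2]
grip_width: 0.348
```

Call:
{"api": "drive_tool", "payload": {"increments": [{"dx":0,"dy":-1.5,"dz":-1.5,"roll":0,"grip":2.5},{"dx":0,"dy":-2.5,"dz":-2.5,"roll":0,"grip":2.5},{"dx":0,"dy":-3.5,"dz":-3.3,"roll":0,"grip":2.5},{"dx":0,"dy":-3.5,"dz":-3.3,"roll":0,"grip":2.5},{"dx":0,"dy":-3.5,"dz":-3.3,"roll":0,"grip":2.5},{"dx":0,"dy":-2.6,"dz":-2.5,"roll":0,"grip":2.5},{"dx":0,"dy":-2,"dz":-1.8,"roll":0,"grip":2.5},{"dx":0,"dy":-1,"dz":-1,"roll":0,"grip":2.5},{"dx":0,"dy":0,"dz":0,"roll":0,"grip":2.5},{"dx":0,"dy":0,"dz":0,"roll":0,"grip":2.5}]}}

```text
clock: 44.15
tool_pos: [464.3, -206.9, 135.7]
orientation: [-0.001, 1.57, 0.001]
wrist_force: [0.4, 0.6, -1.8]
grip_width: 0.351
```

Call:
{"api": "drive_tool", "payload": {"increments": [{"dx":1,"dy":0,"dz":0,"roll":0,"grip":2.5},{"dx":1.5,"dy":0,"dz":0,"roll":0,"grip":2.5},{"dx":1.5,"dy":0,"dz":0,"roll":0,"grip":2.5},{"dx":1.5,"dy":0,"dz":0,"roll":0,"grip":2.5},{"dx":1.5,"dy":0,"dz":0,"roll":0,"grip":2.5},{"dx":1,"dy":0,"dz":0,"roll":0,"grip":2.5},{"dx":0.8,"dy":0,"dz":0,"roll":0,"grip":2.5},{"dx":0.5,"dy":0,"dz":0,"roll":0,"grip":2.5},{"dx":0,"dy":0,"dz":0,"roll":0,"grip":2.5},{"dx":0,"dy":0,"dz":0,"roll":0,"grip":2.5}]}}

```text
clock: 45.4
tool_pos: [463.9, -207.6, 42.9]
orientation: [-0.0, 1.57, -0.0]
wrist_force: [-0.0, 0.8, -0.3]
grip_width: 0.352
```

Nudge -1 mm in y, set down, release, rise and clear sideways.

Call:
{"api": "drive_tool", "payload": {"increments": [{"dx":0.4,"dy":-0.1,"dz":0,"roll":0,"grip":2.5},{"dx":0.3,"dy":0,"dz":0,"roll":0,"grip":2.5},{"dx":0,"dy":0,"dz":0,"roll":0,"grip":2.5},{"dx":0,"dy":0,"dz":0,"roll":0,"grip":5},{"dx":0,"dy":0,"dz":0,"roll":0,"grip":6.5},{"dx":0,"dy":0,"dz":0,"roll":0,"grip":6.5},{"dx":0,"dy":0,"dz":0,"roll":0,"grip":6.5},{"dx":-2,"dy":0,"dz":0,"roll":0,"grip":6.5},{"dx":-3.5,"dy":0,"dz":0,"roll":0,"grip":6.5},{"dx":-3.5,"dy":0,"dz":0,"roll":0,"grip":6.5}]}}

```text
clock: 46.65
tool_pos: [463.6, -208.3, 126.5]
orientation: [0.0, 1.571, 0.0]
wrist_force: [0.7, 0.4, -0.7]
grip_width: 0.739
```

Call:
{"api": "drive_tool", "payload": {"increments": [{"dx":-2,"dy":2,"dz":0,"roll":0,"grip":6.5},{"dx":-3,"dy":3,"dz":0,"roll":0,"grip":6.5},{"dx":-3,"dy":4,"dz":0,"roll":0,"grip":6.5},{"dx":-2,"dy":4,"dz":0,"roll":0,"grip":6.5},{"dx":0,"dy":4.5,"dz":0,"roll":0,"grip":6.5},{"dx":0,"dy":5,"dz":0,"roll":0,"grip":6.5},{"dx":0,"dy":5,"dz":0,"roll":0,"grip":6.5},{"dx":0,"dy":5,"dz":0,"roll":0,"grip":6.5},{"dx":0,"dy":5,"dz":0,"roll":0,"grip":6.5},{"dx":0,"dy":5,"dz":0,"roll":0,"grip":6.5}]}}

```text
clock: 47.9
tool_pos: [463.4, 218.2, 225.6]
orientation: [-0.0, 1.571, 0.0]
wrist_force: [0.4, -0.0, 0.5]
grip_width: 0.734
```

Call:
{"api": "drive_tool", "payload": {"increments": [{"dx":0,"dy":5,"dz":0,"roll":0,"grip":6.5},{"dx":0,"dy":5,"dz":-1,"roll":0,"grip":6.5},{"dx":0,"dy":5,"dz":-1,"roll":0,"grip":6.5},{"dx":0,"dy":4,"dz":-1,"roll":0,"grip":6.5},{"dx":0,"dy":3,"dz":-1,"roll":0,"grip":6.5},{"dx":0,"dy":2,"dz":0,"roll":0,"grip":6.5},{"dx":0,"dy":0,"dz":0,"roll":0,"grip":6.5},{"dx":0,"dy":0,"dz":0,"roll":0,"grip":6.5},{"dx":0,"dy":0,"dz":0,"roll":0,"grip":6.5},{"dx":0,"dy":0,"dz":0,"roll":0,"grip":6.5}]}}

```text
clock: 49.15
tool_pos: [423.9, 456.0, 225.7]
orientation: [0.001, 1.571, -0.0]
wrist_force: [-0.5, 0.2, -0.0]
grip_width: 0.733
```

```bash
python3 look.py top a7 190 95 460 285;python3 look.py side b7 220 90 460 390; python3 -c "
from h import *
for n in 'ab':
  c=dict(np.load(n+'7.npz' if 0 else 'pics/'+n+'7.npz'))
  for t in tops(c): print(t[3].round(1),t[0].round())
  for t in darks(c): print('dark',np.round(t[1][0],1),np.round(t[1][1]))"
```

```text
2.888888888888889 [423.8 456.1 225.7]
1.9666666666666666 [423.8 456.2 225.7]
[654.6 202.2  63.7] [224. 150.]
[539.1  -0.8  64.1] [325. 211.]
[ 546.3 -209.6   64.1] [435. 210.]
[532.  209.   63.5] [217. 212.]
[449.9 204.5  63.8] [216. 255.]
[458.6  -5.7  68.9] [327. 254.]
[ 463.2 -208.6   63.6] [435. 254.]
dark [ 284.4 -534. ] [ 29. 192.]
dark [394.3 639.8] [117.  65.]
dark [450.  206.1] [90. 93.]
dark [457.3  -4.8] [90. 93.]
dark [ 463.8 -209.6] [94. 90.]
dark [654.9 202.7] [89. 93.]
dark [655.1  -6.2] [104. 104.]
dark [723.3 464.9] [356.  26.]
dark [800.2 609.2] [186. 230.]
dark [882.2 184.2] [ 44. 136.]
dark [915.2 -38.8] [126.  73.]
[450.1 205.2  61.9] [275. 135.]
[532.8 207.3  62. ] [314. 133.]
[654.7 201.2  61.9] [372. 135.]
[ 5.391e+02 -3.000e-01  6.200e+01] [321. 202.]
[458.3  -5.3  62.1] [273. 205.]
[ 462.4 -208.2   62.4] [267. 314.]
[ 546.1 -208.9   62.4] [331. 313.]
dark [ 463.2 -208.5] [95. 92.]
dark [ 970.7 -201.7] [169.  59.]
dark [654.3  -7.6] [107. 106.]
dark [-27.  85.] [ 79. 209.]
dark [887.6 206.3] [ 96. 129.]
dark [932.   90.3] [414. 163.]
dark [750.6 635.7] [308. 363.]
```

View pics/a7.png

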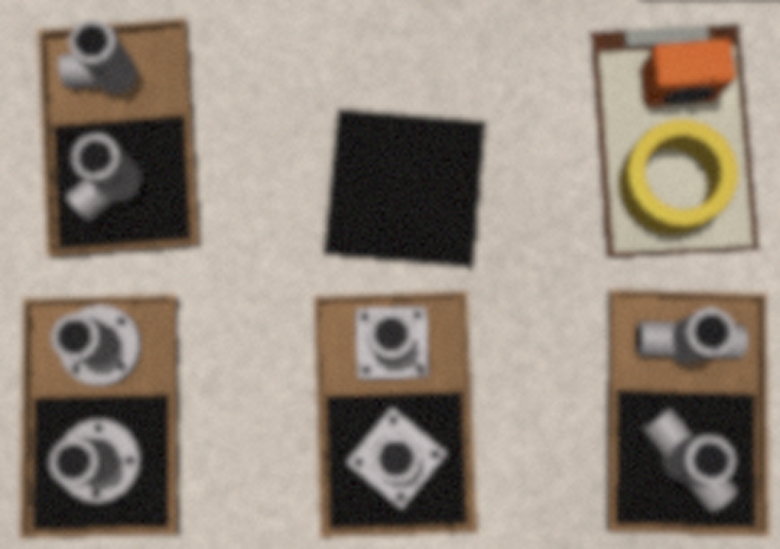

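View pics/b7.png

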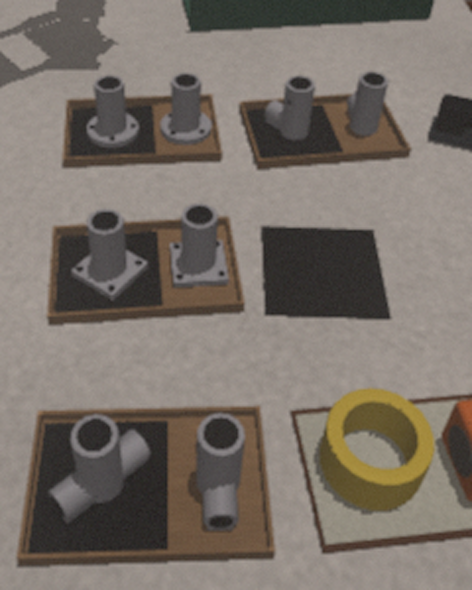

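All four connectors stand upright in the matching bays, within about 2 mm of the bay centres. The mat is empty, and the roll is in the same pixels as at the start. Handing in.

```bash
python3 -c "
from plant import manip
print(manip.sign_off())"
```

```text
the job is handed in; nothing more can be done
None
```

All four connectors now stand upright in the tray whose sample has the same shape, and the job was handed in at about 49 s of the 136 s allowed. I parked the disc on the mat while the elbow went into its tray, then moved the disc to its own. I did the same with the tee and the square.

**Last checks, both cameras:**

| Connector | Measured position, top / side (mm) | Bay centre (mm) |
|---|---|---|
| Elbow | (655, 202) / (655, 201) | (655, 202.5) |
| Disc | (450, 204.5) / (450, 205) | (450, 206) |
| Square | (458.6, -5.7) / (458.3, -5.3) | (457.3, -4.8) |
| Tee | (463.2, -208.6) / (462.4, -208.2) | (463.5, -209) |

- **Placement:** each connector is within about 2 mm of its bay centre, which is about as good as the camera calibration.
- **Surroundings:** the mat is empty. The roll appears unmoved by eye in the last pictures; I did not measure it.
- **Robot:** the arm is parked clear of everything, and the wrist force at the end of each move never passed about 3 N.
- **Failures:** no check failed or disagreed. The first move command was refused because some values were left out of its rows, and it moved nothing.

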